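Fetch the flange bearing from behind the tin and bottle and fit it to its bracket

TASK

Stand the tin and the bottle from the stock bin on the rubber mat, then take the oval two-hole flange bearing from behind them and lower it, right way up, over the two studs of the bracket until it sits flat on it. Then put the tin and the bottle back in the bin, each upright on the spot where it stood at the start. Never tip over the tin or the bottle, and leave the other stock on the counter where it is.

Things in the scene. Friction and masses are not known exactly. Their poses are not given: they have to be found in the camera images.
- tin_mid (a point): Round metal tin, 54 mm diameter (straight-sided up to 86 mm), pale label, 27 mm black screw cap, 108 mm tall overall, about 0.25 kg. The point is its centre, 54 mm above its underside; its z axis points up through the cap. It stands in the front row of the bin beside the bottle (left or right varies), in front of the flange bearing.
- bottle_mid (a point): Flat-sided dark plastic oil bottle, body 42 mm (its x) by 58 mm (its y), straight-sided up to 84 mm, with a 28 mm grey cap, 108 mm tall overall, about 0.22 kg. The point is its centre, 54 mm above its underside; z points up through the cap. It stands in the front row of the bin beside the tin, its 42 mm side roughly along the bin's x.
- bearing_mid (a point): Dark cast-iron oval flange bearing, 0.45 kg, flat behind tin and bottle. Flange 13 mm thick, 116 long (its y), 60 wide (its x; mid-length two parallel flats 22 long, to grip), ears narrower. 12 mm through holes at y = +-45. Middle boss, 57 dia., rises to 26 mm, steel ring to 31 (upper side); underside flat. Point: on its axis, 15.5 mm above the underside. A half turn fits the bracket too.
- bin: Olive stock bin, fixed, open top, 240 mm (x) by 230 (y), walls and floor 4 mm. Back wall (+x) 58 high, front lip (-x) 32, sides 58 at the rear sloping to the lip. Origin: centre of underside, on the counter. At the start tin and bottle stand at x about -35, y about +-34 mm in its frame, the bearing at x about +24, y about 0, long axis roughly along the bin's y, some 5 mm behind them.
- mat: Black ribbed rubber counter mat, 220 mm (its x) by 140 mm (its y) and 4 mm thick, fixed: the side area. Origin: centre of its underside; the top is 4 mm above it. It lies to the left or the right of the bin (varies).
- bracket: Galvanised channel-section bracket, fixed, on the other side of the bin from the mat: flat top 90 mm (its x) by 170 (its y), 45 mm above the origin (centre of underside, on the counter). Two upright steel studs, 9 mm dia., at y = +-45 mm, rise 24 mm above the top, last 7 mm tapered to 4; a 30 mm hole in the middle between them. Fitted, the bearing's underside rests on the flat top.
- pulley: Bystander: steel V-belt pulley, 76 mm diameter, hub 30 mm tall, loose on the counter beyond the bin. Origin: centre of its underside.
- square_unit: Bystander: square four-hole flange bearing, 86 mm square, 31 mm tall, loose on the counter. Not the wanted one. Origin: centre of its underside.
- carton: Bystander: small cardboard carton, 75 mm square, 40 mm tall, loose on the counter. Origin: centre of its underside.
Mind the look-alikes: they are no part of the job. What is shaped like the part that bears bearing_mid but purple or red is not meant.

How it is judged:
On the way, in this order (a step that is already met when the one before it is completed fails the run):
1. the tin and the bottle both stand upright on the rubber mat, released (x of tin_mid in the frame of mat between -0.11 and 0.11 m and y of tin_mid in the frame of mat between -0.07 and 0.07 m and z of tin_mid in the frame of mat between 0.05 and 0.066 m and angle between each of tin_mid, bottle_mid's own z axis and vertical below 0.15 rad and contact force between each of tin, bottle and the fingers below 0.5 N and x of bottle_mid in the frame of mat between -0.11 and 0.11 m and y of bottle_mid in the frame of mat between -0.07 and 0.07 m and z of bottle_mid in the frame of mat between 0.05 and 0.066 m), for 0.2 s.
2. the flange bearing sits flat on the bracket over both studs, right way up, released (horizontal distance between bearing_mid and bracket below 0.004 m and z of bearing_mid in the frame of bracket between 0.0565 and 0.0635 m and angle between the y axis of bearing_mid and the y axis of bracket, either way round below 0.08 rad and angle between bearing_mid's own z axis and vertical below 0.06 rad and contact force between bearing and the fingers below 0.5 N), for 0.2 s.
At the end, for the whole second after the job is handed in: The flange bearing sits flat on the bracket, right way up, over both studs (centre within 4 mm, height within 3.5 mm); the tin and the bottle stand upright in the bin, each within 15 mm of where it stood at the start; all released and at rest (all of step 2 and distance of each of tin_mid, bottle_mid from where it was at the start of the episode below 0.015 m and angle between each of tin_mid, bottle_mid's own z axis and vertical below 0.1 rad and linear speed of each of tin, bottle, bearing below 0.02 m/s); the robot touches nothing.
It fails at once if the belt pulley is shifted by more than 20 mm (distance of pulley from where it was at the start of the episode above 0.02 m).
It fails at once if the square bearing unit is shifted by more than 20 mm (distance of square_unit from where it was at the start of the episode above 0.02 m).
It fails at once if the carton is shifted by more than 20 mm (distance of carton from where it was at the start of the episode above 0.02 m).
It fails at once if the tin tips over (angle between tin_mid's own z axis and vertical above 0.8 rad).
It fails at once if the bottle tips over (angle between bottle_mid's own z axis and vertical above 0.8 rad).
It also fails if it takes over 112 s, if anything falls off the work surface, if the arm or the gripper's body presses on something with over 40 N, if the wrist force passes 120 N, or if a joint passes its speed limit or range.

ROBOT

A 6-joint arm with a two-finger parallel gripper is mounted at the origin on the work surface. World frame = base frame: x ahead of the robot, y to its left, z up, the work surface at z = 0. Lengths are in m, angles in rad, forces in N, time in s.
With the tool pointing down it reaches from about 0.3 to 0.875 m from the base axis. Payload 6.4 kg.
Tool frame: the origin (TCP) lies midway between the tips of the shut fingers; the grasp point (between the pads) lies robot.pinch_z behind it (robot.pinch_z is the distance from the TCP to the grasp point, in m); z points along the fingers, y is the direction in which the jaws open and shut (so a half turn about z gives the same grasp; the last joint's range is limited). The gripper opens to 85 mm and grips with 20 to 120 N. Pads are 22 mm wide; open, the fingers measure 114 mm over their backs; the gripper's body (76 mm by 85 mm) begins 54 mm behind the grasp point. The pads swing forward as they close: fully open they stand 13 mm farther back than shut.
Start: joints at [1.056, 0.181, 1.607, -0, 1.354, -0.206], TCP at [0.175, 0.548, 0.231] pointing down, gripper open.
Joint ranges: [-2.99, 2.99], [-0.89, 2.07], [0.3, 2.58], [-1.14, 4.28], [0, 2.63], [-3.12, 3.12]. Speed limits (rad/s): [2.57, 2.57, 3.01, 3.14, 3.14, 3.14].

INTERFACE

Orientations are given as a rotation vector (axis times angle).
In Python, from station import telemetry, viewer, workorder, robot gives the robot as it stands.
- The arm moves only by the shell command python3 -m jog 'ROWS' [OPENING] [FORCE]. ROWS is JSON, a list that holds one entry, the list of rows, each a list of 6 numbers: the shift along the world's x, y, z in m, then the turn, a rotation vector about the world's x, y, z in degrees. In form: [[[tx, ty, tz, wx, wy, wz], ...]]. A call has exactly 8 rows; each row shifts and turns the commanded pose from where the row before left it; what a row does not reach is not made up. A row lasts 1/12 s, in which the tool goes at most 41.7 mm and 7.16 degrees, less where a joint would pass 70% of its speed; a pose out of reach is approached as far as the arm can. A call is refused whole if a number of a shift passes 0.0417 or a number of a turn 7.16, either way. A call with a gripper value outside its range is refused whole. OPENING is the opening, from -1 (shut) to 1 (fully open), set as the call begins (- or left out, the last holds). The fingers move at their own pace and stop on an object; FORCE is the grip in N (left out, the last holds). Time passes only in rows, so rows that do not move let the fingers close, or fill a call up. It gives the time, the measured TCP pose, the force and the opening at its end, in the units of the state.
- telemetry.observe(): the state, without advancing time (a new reading comes with each control period).
- viewer.grab_frame(name): name is "scene" or "top" or "wrist"; returns the picture (384x512x3 uint8, red, green, blue); there is no depth.
- viewer.camera_params(name): a dict with "fx", "fy", "cx", "cy" (pixels), "dist_coeffs" ([k1, k2, p1, p2, k3] as OpenCV has them; the pictures are not rectified), "view" (4x4, takes a point from world to camera coordinates). Camera axes: x right, y up, looking along -z (the intrinsics and any distortion apply to the point x, -y, -z); pixel columns grow to the right and rows downward; lengths in m; the calibration is good to about 2 mm. A picture is of the moment at which its call begins: read the wrist's pose just before it. camera_params takes no time and is no camera call; for the wrist camera it gives the pose at the moment of the call.
- workorder.finish_job(): hands the job in, once; it reports no verdict.
The state is a dict: "time": time; "joint_positions": joint angles; "joint_velocities": joint speeds; "joint_efforts": joint torques, N m; "tcp_pos": TCP position; "tool_rot": TCP orientation; "force": force on the tool from outside, world axes, zero at the start; "ft_torque": the same for the moment, N m; "finger_gap": opening from 0.0 (shut) to 1.0 (fully open).
Only numpy, scipy, OpenCV 4.12 (cv2) and the standard library are available. Lean on these libraries where they do the work, as an engineer would, in place of code of your own. Each camera call takes 0.05 s, during which the arm holds its last target. There are 200 camera calls.

## Working session

There is one attempt and no reset: what is moved stays moved. The work goes in short steps, Python scripts to look and compute and a shell command to move; the robot and the scene stay as the last step left them, time stands still between calls to the robot, and variables do not carry over. Pictures are saved under pics/ and viewed, about 12 in all and at most 16, crops included, and the job is handed in when it is done.

```bash
ls; mkdir -p pics; python3 - <<'E'
from station import telemetry, viewer, workorder, robot
import cv2
print(telemetry.observe()); print(robot.pinch_z, [a for a in dir(robot) if a[0]!='_'])
for n in("scene","top","wrist"):
    print(n,viewer.camera_params(n))
    cv2.imwrite(f"pics/{n}0.png",viewer.grab_frame(n)[:,:,::-1])
E
```

```text
pics
{'time': 0.0, 'joint_positions': array([ 1.05574432e+00,  1.81517647e-01,  1.60801816e+00, -2.27704715e-05,
        1.35378871e+00, -2.06339405e-01]), 'joint_velocities': array([-0.000745  , -0.00016427,  0.00075068,  0.00074747, -0.00093018,
        0.00091641]), 'joint_efforts': array([ 7.24280744e-05, -4.44870615e+01, -3.51334870e+01, -2.16390004e-04,
        8.99769890e-03,  2.82054572e-06]), 'tcp_pos': array([0.17443675, 0.54732107, 0.2303924 ]), 'tool_rot': array([-4.82902717e-01, -3.10365808e+00,  2.55719494e-03]), 'force': array([ 0.34299612, -0.1419902 ,  0.33364961]), 'ft_torque': array([0.02484357, 0.00913088, 0.00719091]), 'finger_gap': 0.9945908697268182}
0.0187 ['IKError', 'pinch_z']
scene {'fx': 415.11276308952915, 'fy': 415.11276308952915, 'cx': 259.381186894568, 'cy': 189.27583419930744, 'dist_coeffs': array([-0.00083342,  0.        ,  0.        ,  0.        ,  0.        ]), 'view': array([[ 0.78664813,  0.61724752,  0.01379213, -0.46070545],
       [-0.36974828,  0.4530988 ,  0.8111644 ,  0.16107589],
       [ 0.49444002, -0.64320057,  0.58465553, -1.43710602],
[... 364 characters left out ...]
 0.1354875 , -0.58393219],
       [-0.1355214 ,  0.00122825,  0.99077366, -1.12497453],
       [ 0.        ,  0.        ,  0.        ,  1.        ]])}
wrist {'fx': 326.39695696513405, 'fy': 326.39695696513405, 'cx': 253.51688042326126, 'cy': 193.76043605226656, 'dist_coeffs': array([-0.00316458,  0.        ,  0.        ,  0.        ,  0.        ]), 'view': array([[ 3.03312305e-01,  9.52891200e-01, -8.30541794e-05,
        -5.74768590e-01],
       [-9.07436087e-01,  2.88817006e-01, -3.05195814e-01,
         3.88214477e-02],
       [-2.90794418e-01,  9.26450121e-02,  9.52289614e-01,
        -3.80681041e-01],
       [ 0.00000000e+00,  0.00000000e+00,  0.00000000e+00,
         1.00000000e+00]])}
```

View pics/top0.png

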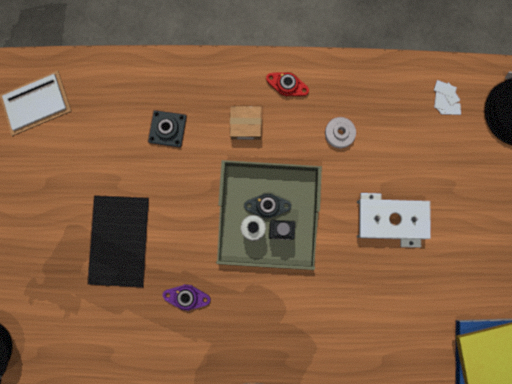

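View pics/scene0.png

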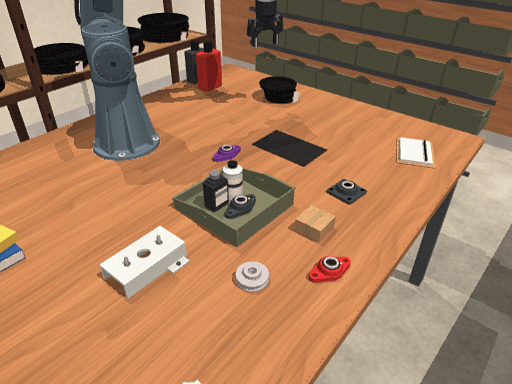

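Top view: tin at px (253,228), bottle (283,229), bearing ring (268,205), mat left (118,240), bracket right (395,219). The red and purple look-alikes are outside the bin. Now I'll measure.

```bash
cat > h.py <<'E'
import numpy as np, cv2
from station import telemetry, viewer
from scipy.spatial.transform import Rotation as R
def cam(n):
    p=viewer.camera_params(n); K=np.array([[p['fx'],0,p['cx']],[0,p['fy'],p['cy']],[0,0,1]]); return K,np.array(p['dist_coeffs']),np.array(p['view'])
def ray(c,px,z):
    K,d,V=c; q=cv2.undistortPoints(np.array(px,float).reshape(-1,1,2),K,d).reshape(-1,2)
    D=np.c_[q[:,0],-q[:,1],-np.ones(len(q))]@V[:3,:3]; o=-V[:3,:3].T@V[:3,3]
    return o+D*((z-o[2])/D[:,2])[:,None]
def proj(c,P):
    K,d,V=c; q=np.array(P,float).reshape(-1,3)@V[:3,:3].T+V[:3,3]; q=q*[1,-1,-1]
    return cv2.projectPoints(q,np.zeros(3),np.zeros(3),K,d)[0].reshape(-1,2)
def blobs(m,amin=20):
    n,l,s,c=cv2.connectedComponentsWithStats(m.astype(np.uint8)); return [(s[i,4],c[i].round(1),l==i) for i in range(1,n) if s[i,4]>=amin]
def yaw():
    s=telemetry.observe(); M=R.from_rotvec(s['tool_rot']).as_matrix(); y=M[:,1]
    return s['time'],s['tcp_pos'].round(4),np.degrees(np.arctan2(y[1],y[0])).round(2),'tilt',np.degrees(np.arccos(-M[2,2])).round(2),'F',s['force'].round(1),'gap',round(s['finger_gap'],3),'j',s['joint_positions'].round(2)
E
python3 - <<'E'
from h import *
c=cam('top'); im=cv2.imread('pics/top0.png'); hsv=cv2.cvtColor(im,cv2.COLOR_BGR2HSV)
def rect(m,z,name):
    for a,ce,mm in blobs(m,200):
        P=ray(c,np.argwhere(mm)[:,::-1],z)[:,:2].astype(np.float32)
        r=cv2.minAreaRect(P*1000); print(name,a,ce,'world',P.mean(0).round(4),np.round(r[0],1),np.round(r[1],1),round(r[2],1))
S,Vv,H=hsv[...,1],hsv[...,2],hsv[...,0]
m=np.zeros(S.shape,bool); m[185:300,80:155]=(Vv<60)[185:300,80:155]; rect(m,.004,'mat')
m=np.zeros(S.shape,bool); m[185:255,350:440]=((S<60)&(Vv>110))[185:255,350:440]; rect(m,.045,'bracket')
cv2.imwrite('pics/z0.png',np.hstack([cv2.resize(im[155:275,215:325],None,fx=4,fy=4,interpolation=3)[:480,:440],cv2.resize(im[185:255,355:435],None,fx=4.4,fy=4.4,interpolation=3).copy().__array__() if 0 else cv2.copyMakeBorder(cv2.resize(im[185:255,355:435],None,fx=4.4,fy=4.4,interpolation=3),0,172,0,0,0)]))
for n,p,z in(('tin',(253,228),.112),('bot',(283,229),.112),('bear',(268,205),.035),('studs',(377,219),.065),('st2',(414.5,219),.065)): print(n,ray(c,p,z).round(4))
E
```

```text
mat 4861 [118.  241.3] world [0.4441 0.3353] [445.1 335.3] [137.9 217.6] 88.7
bracket 2859 [394.4 219. ] world [ 0.5059 -0.3311] [ 504.5 -332.6] [171.3 124.3] 88.5
tin [[0.4773 0.0046 0.112 ]]
bot [[ 0.4761 -0.0617  0.112 ]]
bear [[ 0.5362 -0.0298  0.035 ]]
studs [[ 0.504  -0.2837  0.065 ]]
st2 [[ 0.5049 -0.3734  0.065 ]]
```

View pics/z0.png

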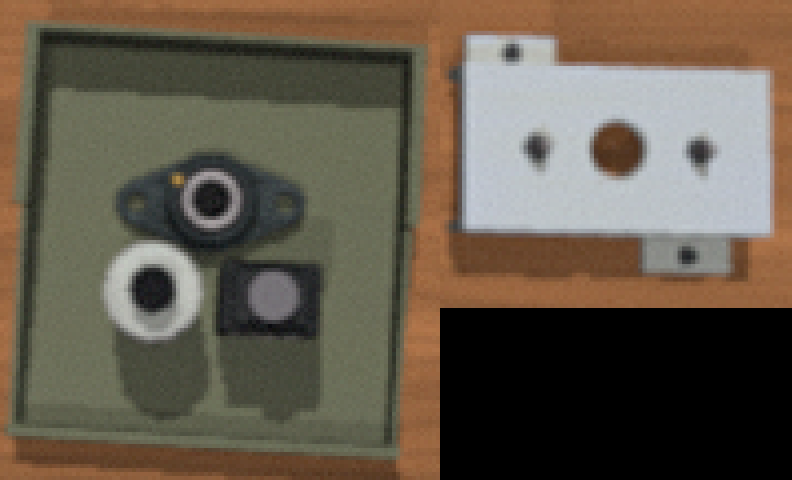

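```bash
python3 - <<'E'
from h import *
c=cam('top')
z=lambda p:(p[0]/4+215,p[1]/4+155)
w=lambda p:((p[0]-440)/4.4+355,p[1]/4.4+185)
for n,p,h in(('tin cap',z((153,288)),.112),('tin shoulder',z((153,289)),.09),('bot cap',z((274,297)),.112),('bear',z((212,199)),.035),('holeL',z((137,204)),.017),('holeR',z((287,203)),.017),('brHole',w((618,149)),.045),('brA',w((465,66)),.045),('brB',w((771,71)),.045),('brC',w((771,236)),.045),('brD',w((465,230)),.045),('binTL',z((32,25)),.058),('binTR',z((424,46)),.058),('botTL',z((218,262)),.088),('botTR',z((320,265)),.088)): print(n,ray(c,p,h)[0].round(4))
s=cam('scene');print(proj(s,[[.477,.005,.112],[.476,-.062,.112],[.536,-.03,.035],[.505,-.329,.045]]).round(0))
print(yaw())
E
```

```text
tin cap [0.4796 0.0041 0.112 ]
tin shoulder [0.4801 0.0042 0.09  ]
bot cap [ 0.4756 -0.0628  0.112 ]
bear [ 0.5368 -0.0298  0.035 ]
holeL [0.5348 0.015  0.017 ]
holeR [ 0.5367 -0.0756  0.017 ]
brHole [ 0.5062 -0.3334  0.045 ]
brA [ 0.5502 -0.2499  0.045 ]
brB [ 0.5496 -0.42    0.045 ]
brC [ 0.4597 -0.4176  0.045 ]
brD [ 0.4619 -0.249   0.045 ]
binTL [0.636  0.0782 0.058 ]
binTR [ 0.6271 -0.1535  0.058 ]
botTL [ 0.496  -0.0323  0.088 ]
botTR [ 0.4951 -0.0901  0.088 ]
[[230. 161.]
 [213. 171.]
 [238. 197.]
 [143. 250.]]
(0.15, array([0.1745, 0.5474, 0.2306]), np.float64(72.31), 'tilt', np.float64(0.08), 'F', array([-0.8, -0. , -0.6]), 'gap', 1.006, 'j', array([ 1.06,  0.18,  1.61,  0.  ,  1.35, -0.21]))
```

```bash
python3 -c "
import cv2;im=cv2.imread('pics/scene0.png')
cv2.imwrite('pics/z1.png',cv2.resize(im[140:300,90:310],None,fx=3.6,fy=3.6,interpolation=2))"
```

```text
(no output)
```

View pics/z1.png

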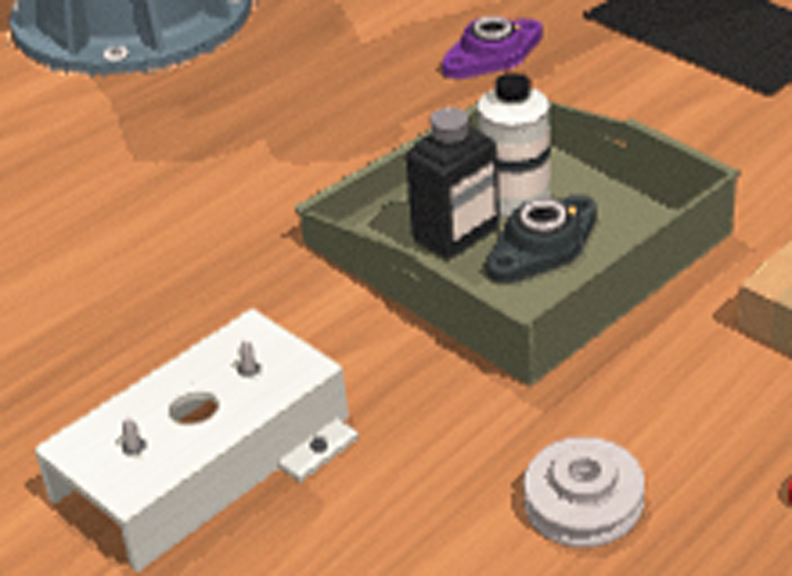

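Caps, bearing and bracket are consistent across both views. The tin is at (0.479, 0.004), the bottle at (0.476, -0.063) and the bearing at (0.5365, -0.030). Moving above the tin.

```bash
A='[0.019,-0.034,0,0,0,-4.55]'
python3 -m jog '[[[0.019,-0.034,0,0,0,-4.55],[0.019,-0.034,0,0,0,-4.55],[0.019,-0.034,0,0,0,-4.55],[0.019,-0.034,0,0,0,-4.55],[0.019,-0.034,0,0,0,-4.55],[0.019,-0.034,0,0,0,-4.55],[0.019,-0.034,0,0,0,-4.55],[0.019,-0.034,0,0,0,-4.55]]]' 1 40
python3 -m jog '[[[0.019,-0.034,0,0,0,-4.55],[0.019,-0.034,0,0,0,-4.55],[0.019,-0.034,0,0,0,-4.55],[0.019,-0.034,0,0,0,-4.55],[0.019,-0.034,0,0,0,-4.55],[0.019,-0.034,0,0,0,-4.55],[0.019,-0.034,0,0,0,-4.55],[0.019,-0.034,0,0,0,-4.55]]]'
python3 - <<'E'
from h import *
print(yaw()); c=cam('wrist'); im=viewer.grab_frame('wrist'); cv2.imwrite('pics/w1.png',im[:,:,::-1])
print(proj(c,[[.479,.004,.112],[.4757,-.063,.112],[.5365,-.03,.035]]).round(1)); np.save('c1.npy',np.array(c,dtype=object),allow_pickle=True)
E
```

```text
time: 0.82
tcp_pos: [0.327, 0.2741, 0.2312]
tool_rot: [1.433, 2.795, 0.0]
force: [1.1, 0.0, 0.0]
finger_gap: 1.002
time: 1.48
tcp_pos: [0.4792, 0.0018, 0.2312]
tool_rot: [2.236, 2.207, 0.0]
force: [0.7, -0.2, 0.9]
finger_gap: 1.0
(1.4833, array([0.4792, 0.0018, 0.2312]), np.float64(-0.74), 'tilt', np.float64(0.01), 'F', array([ 0.7, -0.2,  0.9]), 'gap', 1.0, 'j', array([-0.24, -0.04,  1.84,  0.  ,  1.34, -0.23]))
[[254.5 185.3]
 [251.7 256.7]
 [307.2 194.8]]
```

View pics/w1.png

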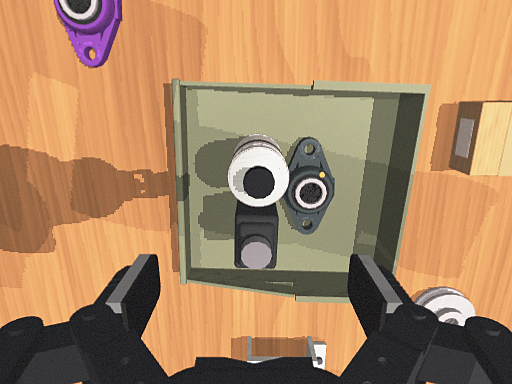

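Wrist view: tin cap at (258,181), bottle cap (257,252), bearing ring (310,193). All sit 2–5 mm off the predictions, so I'll use averages. Descending on the tin.

```bash
python3 -m jog '[[[0.002,0.004,-0.023,0,0,0],[0,0,-0.03,0,0,0],[0,0,-0.03,0,0,0],[0,0,-0.03,0,0,0],[0,0,-0.03,0,0,0],[0,0,-0.025,0,0,0],[0,0,-0.018,0,0,0],[0,0,0,0,0,0]]]'
python3 -m jog '[[[0,0,0,0,0,0],[0,0,0,0,0,0],[0,0,0,0,0,0],[0,0,0,0,0,0],[0,0,0,0,0,0],[0,0,0,0,0,0],[0,0,0,0,0,0],[0,0,0,0,0,0]]]' -1 40
```

```text
time: 2.2
tcp_pos: [0.4771, 0.0088, 0.0414]
tool_rot: [-2.226, -2.207, 0.007]
force: [-1.1, -0.1, 0.1]
finger_gap: 1.001
time: 2.87
tcp_pos: [0.4823, 0.0075, 0.0471]
tool_rot: [2.229, 2.21, 0.003]
force: [-0.3, 0.1, 6.6]
finger_gap: 0.62
```

```bash
python3 -m jog '[[[0,0,0.01,0,0,0],[0,0,0.025,0,0,0],[0,0,0.03,0,0,0],[0,0,0.03,0,0,0],[0,0.01,0.025,0,0,0],[-0.002,0.02,0,0,0,0],[-0.004,0.03,0,0,0,0],[-0.004,0.038,0,0,0,0]]]'
python3 -m jog '[[[-0.004,0.038,0,0,0,0],[-0.004,0.038,0,0,0,0],[-0.004,0.038,0,0,0,0],[-0.004,0.038,0,0,0,0],[-0.004,0.038,0,0,0,0],[-0.004,0.032,0,0,0,0],[-0.002,0.025,0,0,0,0],[0,0.017,0,0,0,0]]]'
python3 -c "
from h import *
print(yaw());cv2.imwrite('pics/s2.png',viewer.grab_frame('scene')[:,:,::-1])"
```

```text
time: 3.53
tcp_pos: [0.471, 0.1055, 0.1668]
tool_rot: [2.233, 2.207, 0.002]
force: [0.0, 0.7, -2.8]
finger_gap: 0.62
time: 4.2
tcp_pos: [0.4433, 0.3723, 0.1658]
tool_rot: [-2.228, -2.214, -0.0]
force: [0.4, -1.2, -2.3]
finger_gap: 0.622
(4.2, array([0.4433, 0.3723, 0.1658]), np.float64(-0.36), 'tilt', np.float64(0.04), 'F', array([ 0.4, -1.2, -2.3]), 'gap', 0.622, 'j', array([0.49, 0.26, 1.66, 0.  , 1.23, 0.5 ]))
```

View pics/s2.png

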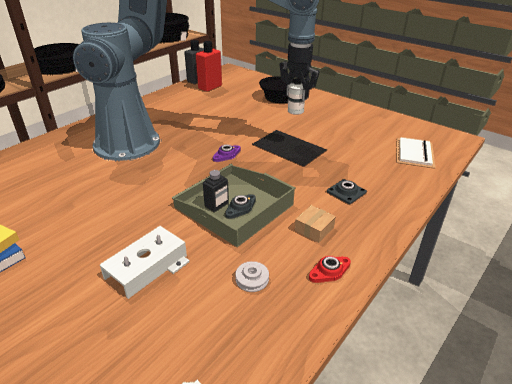

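The tin is held upright above the mat at (296,98). Lowering and releasing it.

```bash
python3 -m jog '[[[0,0,-0.02,0,0,0],[0,0,-0.03,0,0,0],[0,0,-0.03,0,0,0],[0,0,-0.02,0,0,0],[0,0,-0.012,0,0,0],[0,0,-0.005,0,0,0],[0,0,-0.002,0,0,0],[0,0,0,0,0,0]]]'
python3 -m jog '[[[0,0,0,0,0,0],[0,0,0,0,0,0],[0,0,0,0,0,0],[0,0,0,0,0,0],[0,0,0,0,0,0],[0,0,0.01,0,0,0],[0,0,0.03,0,0,0],[0,0,0.035,0,0,0]]]' 1
python3 -c "
from h import *
print(yaw())"
```

```text
time: 4.92
tcp_pos: [0.4451, 0.3699, 0.0475]
tool_rot: [2.231, 2.212, 0.001]
force: [0.6, 0.1, -2.9]
finger_gap: 0.626
time: 5.58
tcp_pos: [0.4429, 0.3688, 0.1203]
tool_rot: [-2.23, -2.211, 0.008]
force: [0.4, 0.2, -0.1]
finger_gap: 1.002
(5.5833, array([0.4429, 0.3688, 0.1203]), np.float64(-0.5), 'tilt', np.float64(0.31), 'F', array([ 0.4,  0.2, -0.1]), 'gap', 1.002, 'j', array([0.49, 0.31, 1.69, 0.  , 1.15, 0.5 ]))
```

```bash
python3 -m jog '[[[0,0,0.03,0,0,0],[0.003,-0.036,0.03,0,0,0],[0.003,-0.036,0,0,0,0],[0.003,-0.036,0,0,0,0],[0.003,-0.036,0,0,0,0],[0.003,-0.036,0,0,0,0],[0.003,-0.036,0,0,0,0],[0.003,-0.036,0,0,0,0]]]'
python3 -m jog '[[[0.003,-0.036,0,0,0,0],[0.003,-0.036,0,0,0,0],[0.003,-0.036,0,0,0,0],[0.003,-0.036,0,0,0,0],[0.0035,-0.0335,0,0,0,0],[0,0,0,0,0,0],[0,0,0,0,0,0],[0,0,0,0,0,0]]]'
python3 - <<'E'
from h import *
print(yaw()); c=cam('wrist'); im=viewer.grab_frame('wrist'); cv2.imwrite('pics/w2.png',im[:,:,::-1])
c0=cam('top');im0=viewer.grab_frame('top'); cv2.imwrite('pics/t2.png',im0[:,:,::-1])
print(proj(c,[[.4785,-.061,.112],[.538,-.029,.035]]).round(1))
cv2.imwrite('pics/z2.png',np.hstack([im[:,:,::-1],cv2.copyMakeBorder(im0[180:300,80:160,::-1],0,264,0,0,0)]))
E
```

```text
time: 6.25
tcp_pos: [0.4654, 0.1203, 0.1789]
tool_rot: [2.23, 2.212, 0.001]
force: [-0.1, 0.7, 0.8]
finger_gap: 1.004
time: 6.92
tcp_pos: [0.4807, -0.0553, 0.1782]
tool_rot: [-2.232, -2.211, -0.001]
force: [-0.1, 0.5, -0.4]
finger_gap: 0.995
(6.9167, array([ 0.4807, -0.0553,  0.1782]), np.float64(-0.54), 'tilt', np.float64(0.03), 'F', array([-0.1,  0.5, -0.4]), 'gap', 0.995, 'j', array([-0.36,  0.03,  1.88,  0.  ,  1.23, -0.35]))
[[251.8 217.7]
 [319.  151.1]]
```

View pics/z2.png

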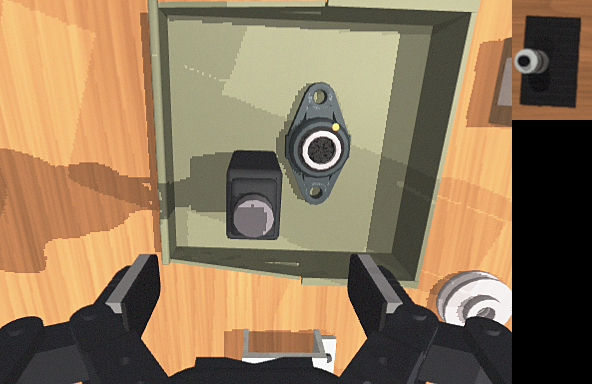

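Wrist view: the bottle cap is at (254,216), within 2 mm of the prediction, and the tin stands upright on the mat. Taking the bottle.

```bash
python3 -m jog '[[[-0.001,-0.005,-0.02,0,0,0],[0,0,-0.03,0,0,0],[0,0,-0.03,0,0,0],[0,0,-0.025,0,0,0],[0,0,-0.018,0,0,0],[0,0,-0.009,0,0,0],[0,0,0,0,0,0],[0,0,0,0,0,0]]]'
python3 -m jog '[[[0,0,0,0,0,0],[0,0,0,0,0,0],[0,0,0,0,0,0],[0,0,0,0,0,0],[0,0,0,0,0,0],[0,0,0,0,0,0],[0,0,0,0,0,0],[0,0,0,0,0,0]]]' -1 40
python3 -m jog '[[[0,0,0.01,0,0,0],[0,0,0.025,0,0,0],[0,0,0.03,0,0,0],[0,0,0.03,0,0,0],[0,0,0.025,0,0,0],[0,0,0,0,0,0],[0,0.01,0,0,0,0],[-0.003,0.02,0,0,0,0]]]'
python3 -m jog '[[[-0.004,0.036,0,0,0,0],[-0.004,0.036,0,0,0,0],[-0.004,0.036,0,0,0,0],[-0.004,0.036,0,0,0,0],[-0.004,0.036,0,0,0,0],[-0.004,0.036,0,0,0,0],[-0.004,0.034,0,0,0,0],[-0.004,0.034,0,0,0,0]]]'
python3 -m jog '[[[0,0.025,0,0,0,0],[0,0.015,0,0,0,0],[0,0.006,0,0,0,0],[0,0,0,0,0,0],[0,0,0,0,0,0],[0,0,0,0,0,0],[0,0,0,0,0,0],[0,0,0,0,0,0]]]'
python3 -c "
from h import *
print(yaw())"
```

```text
time: 7.68
tcp_pos: [0.4801, -0.0599, 0.0462]
tool_rot: [-2.229, -2.213, 0.0]
force: [-0.4, -0.3, -0.6]
finger_gap: 1.0
time: 8.35
tcp_pos: [0.4807, -0.0609, 0.0471]
tool_rot: [2.23, 2.211, 0.001]
force: [-2.0, 0.2, 5.7]
finger_gap: 0.492
time: 9.02
tcp_pos: [0.4767, -0.0312, 0.1656]
tool_rot: [2.234, 2.209, -0.001]
force: [0.3, 0.1, -1.2]
finger_gap: 0.493
time: 9.68
tcp_pos: [0.4424, 0.2553, 0.1639]
tool_rot: [-2.229, -2.211, 0.005]
force: [0.7, 0.1, -1.2]
finger_gap: 0.488
time: 10.35
tcp_pos: [0.4451, 0.2984, 0.1659]
tool_rot: [2.233, 2.21, -0.0]
force: [0.7, 0.8, -1.7]
finger_gap: 0.494
(10.35, array([0.4451, 0.2984, 0.1659]), np.float64(-0.58), 'tilt', np.float64(0.01), 'F', array([ 0.7,  0.8, -1.7]), 'gap', 0.494, 'j', array([ 0.37,  0.16,  1.77, -0.  ,  1.21,  0.38]))
```

```bash
python3 -m jog '[[[0,0,-0.02,0,0,0],[0,0,-0.03,0,0,0],[0,0,-0.03,0,0,0],[0,0,-0.02,0,0,0],[0,0,-0.012,0,0,0],[0,0,-0.005,0,0,0],[0,0,-0.0015,0,0,0],[0,0,0,0,0,0]]]'
python3 -m jog '[[[0,0,0,0,0,0],[0,0,0,0,0,0],[0,0,0,0,0,0],[0,0,0,0,0,0],[0,0,0,0,0,0],[0,0,0.01,0,0,0],[0,0,0.03,0,0,0],[0,0,0.035,0,0,0]]]' 1
python3 -m jog '[[[0,0,0.03,0,0,0],[0.008,-0.036,0.01,0,0,0],[0.008,-0.036,0,0,0,0],[0.008,-0.036,0,0,0,0],[0.008,-0.036,0,0,0,0],[0.008,-0.036,0,0,0,0],[0.008,-0.036,0,0,0,0],[0.008,-0.036,0,0,0,0]]]'
python3 -m jog '[[[0.008,-0.036,0,0,0,1],[0.008,-0.03,0,0,0,1],[0.008,-0.01,0,0,0,0],[0.008,0,0,0,0,0],[0.008,0,0,0,0,0],[0,0,0,0,0,0],[0,0,0,0,0,0],[0,0,0,0,0,0]]]'
python3 - <<'E'
from h import *
print(yaw()); c=cam('wrist'); im=viewer.grab_frame('wrist'); cv2.imwrite('pics/w3.png',im[:,:,::-1])
im0=viewer.grab_frame('top'); cv2.imwrite('pics/t3.png',im0[:,:,::-1])
print(proj(c,[[.5395,-.028,.035]]).round(1))
cv2.imwrite('pics/z3.png',np.hstack([im[:,:,::-1],cv2.copyMakeBorder(im0[180:300,80:160,::-1],0,264,0,0,0)]))
E
```

```text
time: 11.02
tcp_pos: [0.4458, 0.2994, 0.0482]
tool_rot: [2.231, 2.211, 0.002]
force: [-0.1, -0.7, -1.2]
finger_gap: 0.49
time: 11.68
tcp_pos: [0.443, 0.2986, 0.1217]
tool_rot: [-2.23, -2.21, 0.008]
force: [0.4, 1.1, -0.3]
finger_gap: 1.001
time: 12.35
tcp_pos: [0.5011, 0.0457, 0.1635]
tool_rot: [2.23, 2.212, 0.001]
force: [0.6, 0.8, 1.1]
finger_gap: 1.002
time: 13.02
tcp_pos: [0.5405, -0.027, 0.1622]
tool_rot: [-2.189, -2.252, 0.001]
force: [1.0, 1.3, 0.1]
finger_gap: 1.003
(13.0167, array([ 0.5405, -0.027 ,  0.1622]), np.float64(1.63), 'tilt', np.float64(0.06), 'F', array([1. , 1.3, 0.1]), 'gap', 1.003, 'j', array([-0.27,  0.18,  1.76,  0.  ,  1.21, -0.3 ]))
[[253.6 186.2]]
```

View pics/z3.png

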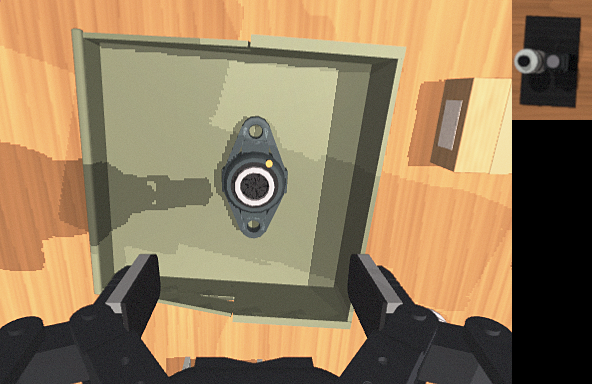

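Both objects stand on the mat. The bearing ring is at (255,186), centred under the jaws and aligned. Descending to grip the flats.

```bash
python3 -m jog '[[[0,-0.001,-0.03,0,0,-1],[0,0,-0.035,0,0,0],[0,0,-0.035,0,0,0],[0,0,-0.03,0,0,0],[0,0,-0.018,0,0,0],[0,0,-0.008,0,0,0],[0,0,-0.003,0,0,0],[0,0,0,0,0,0]]]'
python3 -c "
from h import *
print(yaw())"
python3 -m jog '[[[0,0,-0.001,0,0,0],[0,0,-0.001,0,0,0],[0,0,-0.001,0,0,0],[0,0,0,0,0,0],[0,0,0,0,0,0],[0,0,0,0,0,0],[0,0,0,0,0,0],[0,0,0,0,0,0]]]' -1 70
python3 -c "
from h import *
print(yaw());cv2.imwrite('pics/w4.png',viewer.grab_frame('wrist')[:,:,::-1])"
```

```text
time: 13.78
tcp_pos: [0.541, -0.0294, 0.0035]
tool_rot: [-2.211, -2.232, 0.0]
force: [0.1, -0.6, 0.2]
finger_gap: 0.999
(13.7833, array([ 0.541 , -0.0294,  0.0035]), np.float64(0.53), 'tilt', np.float64(0.01), 'F', array([ 0.1, -0.6,  0.2]), 'gap', 0.999, 'j', array([-0.27,  0.43,  1.82,  0.  ,  0.89, -0.28]))
time: 14.45
tcp_pos: [0.5422, -0.0299, 0.003]
tool_rot: [2.21, 2.23, 0.002]
force: [-4.5, 1.4, 12.4]
finger_gap: 0.68
(14.45, array([ 0.5422, -0.0299,  0.003 ]), np.float64(0.52), 'tilt', np.float64(0.15), 'F', array([-4.5,  1.4, 12.4]), 'gap', 0.68, 'j', array([-0.27,  0.43,  1.82, -0.  ,  0.89, -0.28]))
```

```bash
python3 -m jog '[[[0,0,0.003,0,0,0],[0,0,0.005,0,0,0],[0,0,0.01,0,0,0],[0,0,0.02,0,0,0],[0,0,0.03,0,0,0],[0,0,0.03,0,0,0],[0,0,0.03,0,0,0],[0,0,0.002,0,0,0]]]'
python3 - <<'E'
from h import *
print(yaw()); im=viewer.grab_frame('wrist');s=viewer.grab_frame('scene'); cv2.imwrite('pics/w5.png',im[:,:,::-1])
cv2.imwrite('pics/z5.png',np.hstack([cv2.resize(im[150:,100:420,::-1],None,fx=1.2,fy=1.2),cv2.resize(s[120:240,180:310,::-1],None,fx=2.34,fy=2.34)[:280]]))
E
```

```text
time: 15.17
tcp_pos: [0.5447, -0.0305, 0.1372]
tool_rot: [2.205, 2.225, 0.008]
force: [1.9, 0.2, -2.4]
finger_gap: 0.676
(15.1667, array([ 0.5447, -0.0305,  0.1372]), np.float64(0.52), 'tilt', np.float64(0.6), 'F', array([ 1.9,  0.2, -2.4]), 'gap', 0.676, 'j', array([-0.27,  0.21,  1.77,  0.  ,  1.15, -0.28]))Traceback (most recent call last):
  File "<stdin>", line 3, in <module>
    return _nx.concatenate(arrs, 1, dtype=dtype, casting=casting)
           ~~~~~~~~~~~~~~~^^^^^^^^^^^^^^^^^^^^^^^^^^^^^^^^^^^^^^^
ValueError: all the input array dimensions except for the concatenation axis must match exactly, but along dimension 0, the array at index 0 has size 281 and the array at index 1 has size 280
```

```bash
python3 -m jog '[[[0,0,0.02,0,0,0],[-0.004,-0.02,0.02,0,0,0],[-0.004,-0.036,0.02,0,0,0],[-0.004,-0.036,0,0,0,0],[-0.004,-0.036,0,0,0,0],[-0.004,-0.036,0,0,0,-0.5],[-0.004,-0.036,0,0,0,-0.5],[-0.004,-0.036,0,0,0,0]]]'
python3 -m jog '[[[-0.004,-0.03,0,0,0,0],[-0.002,-0.02,0,0,0,0],[0,-0.013,0,0,0,0],[0,0,0,0,0,0],[0,0,0,0,0,0],[0,0,0,0,0,0],[0,0,0,0,0,0],[0,0,0,0,0,0]]]'
python3 - <<'E'
from h import *
print(yaw()); im=viewer.grab_frame('wrist');s=viewer.grab_frame('scene'); cv2.imwrite('pics/w5.png',im[:,:,::-1]);cv2.imwrite('pics/s5.png',s[:,:,::-1])
t=viewer.grab_frame('top');cv2.imwrite('pics/t5.png',t[:,:,::-1])
c=cam('wrist'); P=[[.508,-.332+dy,.045] for dy in(-.045,0,.045)]; print(proj(c,P).round(0))
cv2.imwrite('pics/z5.png',np.hstack([im[:,:,::-1],cv2.resize(s[150:342,60:204,::-1],(288,384))]))
E
```

```text
time: 15.93
tcp_pos: [0.5111, -0.2663, 0.1877]
tool_rot: [-2.228, -2.208, 0.001]
force: [0.7, 0.4, -3.8]
finger_gap: 0.673
time: 16.6
tcp_pos: [0.5072, -0.3272, 0.1902]
tool_rot: [-2.229, -2.213, -0.0]
force: [-0.2, 0.1, -4.5]
finger_gap: 0.676
(16.6, array([ 0.5072, -0.3272,  0.1902]), np.float64(-0.4), 'tilt', np.float64(0.03), 'F', array([-0.2,  0.1, -4.5]), 'gap', 0.676, 'j', array([-0.77,  0.28,  1.57,  0.  ,  1.29, -0.76]))
[[256. 229.]
 [256. 184.]
 [255. 135.]]
```

View pics/z5.png

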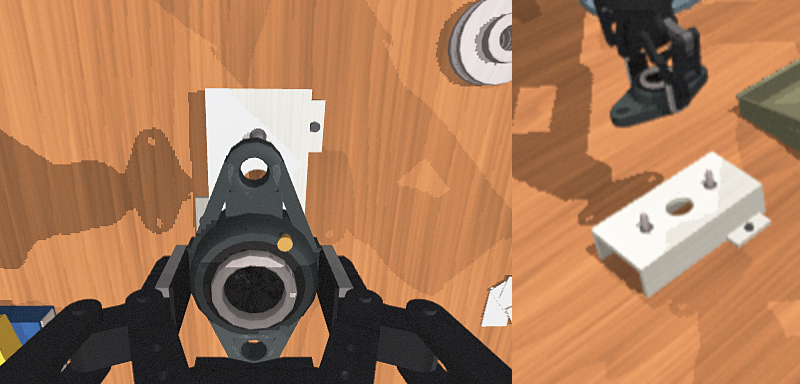

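The bearing is held level, ring at (250,289) and far hole (254,169). The bracket's far stud is at (258,136) and its far edge corners are at about (205,89) and (312,90).

```bash
cat > m.py <<'E'
from h import *
import sys
im=cv2.imread(sys.argv[1]); c=cam('wrist'); tz=telemetry.observe()['tcp_pos'][2]+.001
hsv=cv2.cvtColor(im,cv2.COLOR_BGR2HSV); m=(hsv[...,1]<50)&(hsv[...,2]>150); m[260:]=0; m[:,:120]=0; m[:,420:]=0
for a,ce,mm in blobs(m,40): 
    ys,xs=np.where(mm); print('white',a,ce,xs.min(),xs.max(),ys.min(),ys.max())
# subpixel edges of bracket top: rows/cols where brightness steps
g=(m*255).astype(np.uint8)
def first(a): i=np.flatnonzero(a); return (i[0],i[-1]) if len(i) else None
E
python3 m.py pics/w5.png
python3 - <<'E'
import cv2,numpy as np
im=cv2.imread('pics/w5.png'); 
cv2.imwrite('pics/z6.png',cv2.resize(im[75:305,180:340],None,fx=2.6,fy=2.6,interpolation=3) if 0 else np.hstack([cv2.resize(im[80:200,190:330],None,fx=4,fy=4,interpolation=3),cv2.resize(im[230:350,190:250],None,fx=4,fy=4,interpolation=3)]))
E
```

```text
white 8183 [262.2 129.3] 195 324 88 229
white 292 [252.8 165.1] 241 266 158 175
white 101 [254.5 257.9] 237 271 256 259
```

View pics/z6.png

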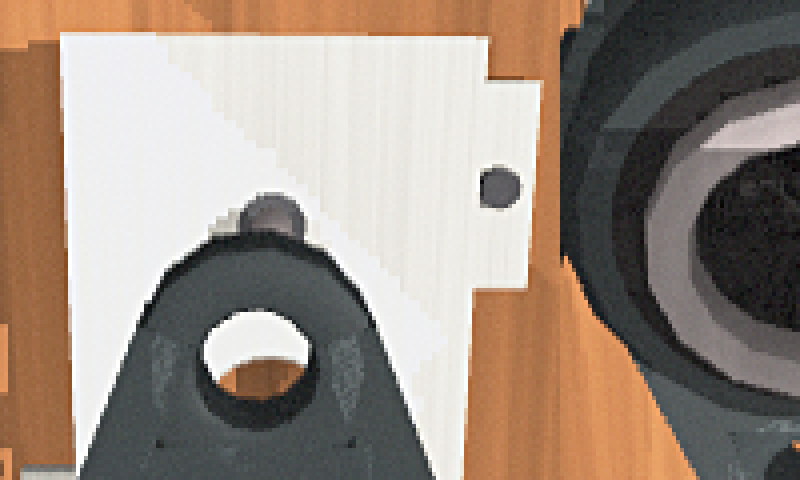

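```bash
python3 - <<'E'
from h import *
c=cam('wrist'); u=telemetry.observe()['tcp_pos']; b=u[2]+.001
q=ray(c,[(205,88.2),(312.2,89.2),(209.5,199.8),(306.2,199.8)],.045); print(q.round(4)); print('width',q[1]-q[0])
ey=(q[0]+q[1])/2; print('edge mid',ey, 'L yaw',np.degrees(np.arctan2(-(q[0]-q[2])[0],(q[0]-q[2])[1])),np.degrees(np.arctan2(-(q[1]-q[3])[0],(q[1]-q[3])[1])))
print('stud',ray(c,[(258.2,134)],.067), 'hole',ray(c,[(254.2,172.2)],b+.013)-u,'ring',ray(c,[(250,289)],b+.031)-u)
o=-c[2][:3,:3].T@c[2][:3,3]; print('cam',o,u)
E
```

```text
[[ 0.4658 -0.2479  0.045 ]
 [ 0.5563 -0.2493  0.045 ]
 [ 0.4648 -0.3473  0.045 ]
 [ 0.5554 -0.348   0.045 ]]
width [ 0.09050571 -0.00142581  0.        ]
edge mid [ 0.51106021 -0.24859714  0.045     ] L yaw -0.553795257916071 -0.5304137669912505
stud [[ 0.51030584 -0.28370154  0.067     ]] hole [[-0.00043523  0.04649551  0.014     ]] ring [[-0.00241092  0.00333837  0.032     ]]
cam [ 0.50668936 -0.24915829  0.33439164] [ 0.50720531 -0.32790478  0.19059025]
```

```bash
python3 -m jog '[[[0.002,-0.004,-0.02,0,0,0],[0.002,-0.0035,-0.03,0,0,0],[0,0,-0.025,0,0,0],[0,0,-0.02,0,0,0],[0,0,-0.01,0,0,0],[0,0,-0.005,0,0,0],[0,0,0,0,0,0],[0,0,0,0,0,0]]]'
python3 - <<'E'
from h import *
print(yaw()); im=viewer.grab_frame('wrist');s=viewer.grab_frame('scene'); cv2.imwrite('pics/w7.png',im[:,:,::-1]);cv2.imwrite('pics/s7.png',s[:,:,::-1])
c=cam('wrist');u=telemetry.observe()['tcp_pos']
print(proj(c,[[.5107,-.2886,.045],[.5107,-.2886,.069]]).round(1))
cv2.imwrite('pics/z7.png',np.hstack([cv2.resize(im[60:220,190:330,::-1],None,fx=3,fy=3,interpolation=2),cv2.resize(s[170:300,90:190,::-1],(369,480),interpolation=2)]))
E
```

```text
time: 17.42
tcp_pos: [0.5116, -0.3367, 0.0816]
tool_rot: [2.229, 2.211, -0.0]
force: [-0.7, -0.1, -3.9]
finger_gap: 0.681
(17.4167, array([ 0.5116, -0.3367,  0.0816]), np.float64(-0.48), 'tilt', np.float64(0.1), 'F', array([-0.7, -0.1, -3.9]), 'gap', 0.681, 'j', array([-0.78,  0.43,  1.62, -0.  ,  1.09, -0.77]))
[[252.3 146.5]
 [252.2 154.8]]
```

View pics/z7.png

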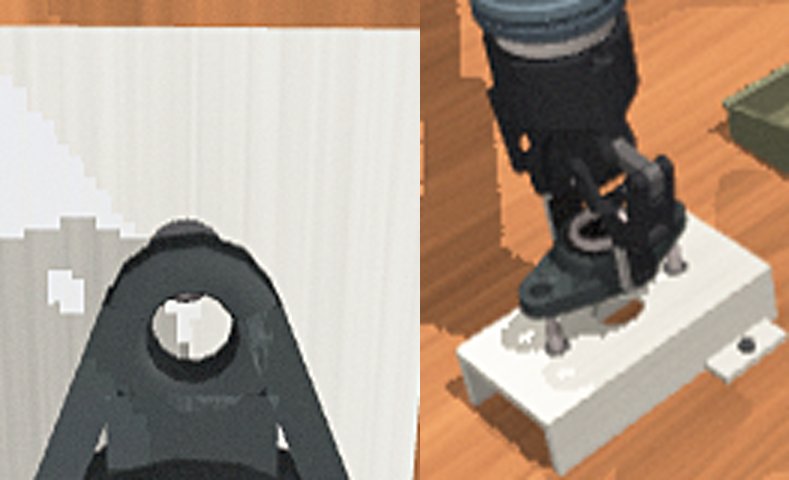

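```bash
python3 - <<'E'
from h import *
c=cam('wrist'); s=cam('scene'); u=telemetry.observe()['tcp_pos'];b=u[2]+.001; print(u)
print('wrist stud base',ray(c,[(251,144)],.045),'hole',ray(c,[(254,171)],b+.013),'edge',ray(c,[(250,69.3)],.045))
print('scene hole-y',ray(s,[(122.5,248)],b+.013),'stud-y base',ray(s,[(127.1,265)],.045),'stud+y base',ray(s,[(159.6,243)],.045))
im=cv2.imread('pics/s7.png'); im2=cv2.imread('pics/w7.png')
cv2.imwrite('pics/z8.png',np.hstack([cv2.resize(im[225:285,105:175],None,fx=8,fy=8,interpolation=2),cv2.resize(im2[125:185,225:255+0],None,fx=8,fy=8,interpolation=2)]))
E
```

```text
[ 0.51194396 -0.33701461  0.08228374]
wrist stud base [[ 0.51000101 -0.28721987  0.045     ]] hole [[ 0.51145554 -0.28997711  0.09628374]] edge [[ 0.50987827 -0.24839279  0.045     ]]
scene hole-y [[ 0.51503963 -0.38241615  0.09628374]] stud-y base [[ 0.51565221 -0.38178427  0.045     ]] stud+y base [[ 0.51707919 -0.29066303  0.045     ]]
```

View pics/z8.png

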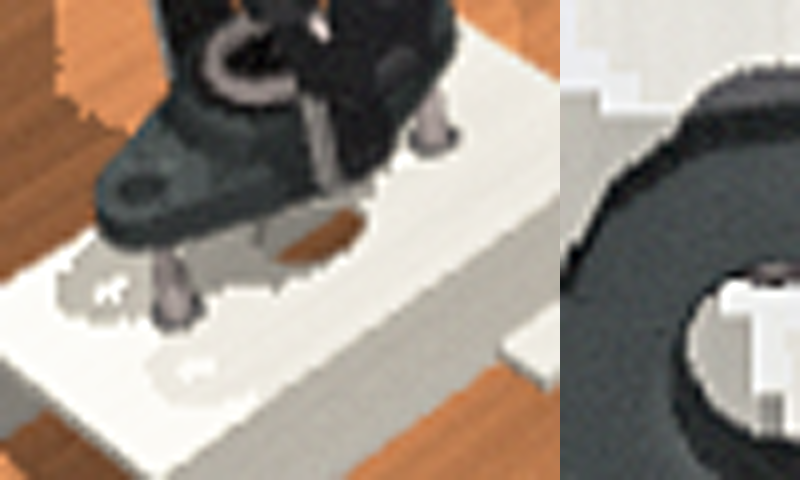

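Both views put the remaining correction at about (-0.5, +1.3) mm. Lowering onto the tapers and watching the force.

```bash
python3 -m jog '[[[-0.0005,0.0013,0,0,0,0],[0,0,-0.004,0,0,0],[0,0,-0.004,0,0,0],[0,0,-0.004,0,0,0],[0,0,-0.003,0,0,0],[0,0,-0.003,0,0,0],[0,0,0,0,0,0],[0,0,0,0,0,0]]]'
python3 -m jog '[[[0,0,-0.001,0,0,0],[0,0,-0.001,0,0,0],[0,0,-0.001,0,0,0],[0,0,-0.001,0,0,0],[0,0,-0.001,0,0,0],[0,0,-0.001,0,0,0],[0,0,0,0,0,0],[0,0,0,0,0,0]]]'
python3 -c "
from h import *
print(yaw(),telemetry.observe()['ft_torque'])"
```

```text
time: 18.18
tcp_pos: [0.5102, -0.3347, 0.062]
tool_rot: [-2.23, -2.211, 0.0]
force: [-0.4, 0.5, -3.6]
finger_gap: 0.675
time: 18.85
tcp_pos: [0.5103, -0.3348, 0.0563]
tool_rot: [-2.231, -2.212, 0.0]
force: [0.8, 0.3, -4.5]
finger_gap: 0.672
(18.85, array([ 0.5103, -0.3348,  0.0563]), np.float64(-0.49), 'tilt', np.float64(0.01), 'F', array([ 0.8,  0.3, -4.5]), 'gap', 0.672, 'j', array([-0.77,  0.46,  1.63, -0.  ,  1.05, -0.77])) [-0.01904073  0.00368914  0.00597066]
```

```bash
python3 -m jog '[[[0,0,-0.0015,0,0,0],[0,0,-0.0015,0,0,0],[0,0,-0.0015,0,0,0],[0,0,-0.0015,0,0,0],[0,0,-0.0015,0,0,0],[0,0,-0.001,0,0,0],[0,0,0,0,0,0],[0,0,0,0,0,0]]]'
python3 -m jog '[[[0,0,-0.001,0,0,0],[0,0,-0.001,0,0,0],[0,0,0,0,0,0],[0,0,0,0,0,0],[0,0,0,0,0,0],[0,0,0,0,0,0],[0,0,0,0,0,0],[0,0,0,0,0,0]]]'
python3 -c "
from h import *
print(yaw(),telemetry.observe()['ft_torque'])"
```

```text
time: 19.52
tcp_pos: [0.5104, -0.3348, 0.0478]
tool_rot: [-2.231, -2.212, 0.0]
force: [-0.2, -0.1, -4.4]
finger_gap: 0.676
time: 20.18
tcp_pos: [0.5104, -0.3349, 0.046]
tool_rot: [2.231, 2.212, -0.0]
force: [-0.8, -0.5, -4.0]
finger_gap: 0.68
(20.1833, array([ 0.5104, -0.3349,  0.046 ]), np.float64(-0.49), 'tilt', np.float64(0.01), 'F', array([-0.8, -0.5, -4. ]), 'gap', 0.68, 'j', array([-0.77,  0.48,  1.63, -0.  ,  1.03, -0.77])) [-0.03812291 -0.02198444  0.01993359]
```

```bash
for i in 1; do python3 -m jog '[[[0,0,-0.0005,0,0,0],[0,0,-0.0005,0,0,0],[0,0,0,0,0,0],[0,0,0,0,0,0],[0,0,0,0,0,0],[0,0,0,0,0,0],[0,0,0,0,0,0],[0,0,0,0,0,0]]]'; done
python3 -m jog '[[[0,0,-0.0005,0,0,0],[0,0,-0.0005,0,0,0],[0,0,0,0,0,0],[0,0,0,0,0,0],[0,0,0,0,0,0],[0,0,0,0,0,0],[0,0,0,0,0,0],[0,0,0,0,0,0]]]'
```

```text
time: 20.85
tcp_pos: [0.5104, -0.3349, 0.0449]
tool_rot: [2.231, 2.212, 0.0]
force: [-0.5, 0.2, -3.9]
finger_gap: 0.672
time: 21.52
tcp_pos: [0.5105, -0.3349, 0.0442]
tool_rot: [2.231, 2.212, -0.0]
force: [-1.4, 1.9, 1.8]
finger_gap: 0.675
```

Contact came at TCP z 0.0442, which matches the bracket top. Releasing and retreating.

```bash
python3 -m jog '[[[0,0,0,0,0,0],[0,0,0,0,0,0],[0,0,0,0,0,0],[0,0,0,0,0,0],[0,0,0,0,0,0],[0,0,0,0,0,0],[0,0,0,0,0,0],[0,0,0,0,0,0]]]' 1
python3 -m jog '[[[0,0,0.01,0,0,0],[0,0,0.02,0,0,0],[0,0,0.03,0,0,0],[0,0,0.03,0,0,0],[0,0,0.03,0,0,0],[0,0,0.02,0,0,0],[0,0,0,0,0,0],[0,0,0,0,0,0]]]'
python3 - <<'E'
from h import *
print(yaw()); im=viewer.grab_frame('wrist');s=viewer.grab_frame('scene')
cv2.imwrite('pics/z9.png',np.hstack([im[:,:,::-1],cv2.resize(s[150:342,60:204,::-1],(288,384))]))
E
```

```text
time: 22.18
tcp_pos: [0.5104, -0.3348, 0.0439]
tool_rot: [2.231, 2.212, 0.0]
force: [-1.5, -0.0, 0.4]
finger_gap: 0.997
time: 22.85
tcp_pos: [0.5112, -0.3355, 0.1863]
tool_rot: [2.228, 2.209, 0.0]
force: [-0.1, 0.4, -1.1]
finger_gap: 1.002
(22.85, array([ 0.5112, -0.3355,  0.1863]), np.float64(-0.49), 'tilt', np.float64(0.24), 'F', array([-0.1,  0.4, -1.1]), 'gap', 1.002, 'j', array([-0.77,  0.3 ,  1.56,  0.  ,  1.28, -0.77]))
```

View pics/z9.png

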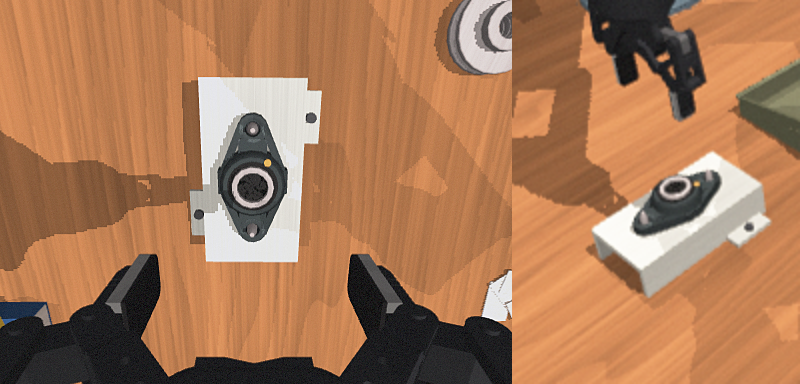

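The bearing is seated flat, with both studs visible in the holes at (252,130) and (252,230). Going back for the bottle.

```bash
python3 -m jog '[[[0,0.015,0,0,0,0],[-0.004,0.03,0,0,0,0],[-0.004,0.036,0,0,0,0],[-0.004,0.036,0,0,0,0],[-0.004,0.036,0,0,0,0],[-0.004,0.036,0,0,0,0],[-0.004,0.036,0,0,0,0],[-0.004,0.036,0,0,0,0]]]'
python3 -m jog '[[[-0.004,0.036,0,0,0,0],[-0.004,0.036,0,0,0,0],[-0.004,0.036,0,0,0,0],[-0.004,0.036,0,0,0,0],[-0.004,0.036,0,0,0,0],[-0.004,0.036,0,0,0,0],[-0.004,0.036,0,0,0,0],[-0.004,0.036,0,0,0,0]]]'
python3 -m jog '[[[-0.004,0.035,0,0,0,0],[-0.002,0.03,0,0,0,0],[0,0.018,0,0,0,0],[0,0.006,0,0,0,0],[0,0,0,0,0,0],[0,0,0,0,0,0],[0,0,0,0,0,0],[0,0,0,0,0,0]]]'
python3 - <<'E'
from h import *
print(yaw()); c=cam('wrist'); im=viewer.grab_frame('wrist')
print(proj(c,[[.4455,.299,.112],[.445,.37,.112]]).round(1)); cv2.imwrite('pics/z10.png',im[:,:,::-1])
E
```

```text
time: 23.62
tcp_pos: [0.4806, -0.071, 0.1824]
tool_rot: [-2.229, -2.21, 0.001]
force: [0.5, 0.2, 0.0]
finger_gap: 0.994
time: 24.28
tcp_pos: [0.4481, 0.2163, 0.1826]
tool_rot: [-2.229, -2.211, 0.003]
force: [1.4, 1.2, -0.0]
finger_gap: 0.998
time: 24.95
tcp_pos: [0.4444, 0.302, 0.1837]
tool_rot: [-2.233, -2.21, 0.001]
force: [-0.2, -0.5, 0.5]
finger_gap: 1.002
(24.95, array([0.4444, 0.302 , 0.1837]), np.float64(-0.59), 'tilt', np.float64(0.04), 'F', array([-0.2, -0.5,  0.5]), 'gap', 1.002, 'j', array([ 0.38,  0.15,  1.75, -0.  ,  1.25,  0.39]))
[[256.6 211. ]
 [255.  107. ]]
```

View pics/z10.png

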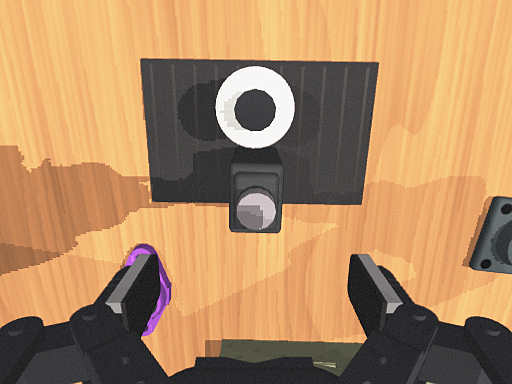

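Caps are where predicted: bottle (257,211), tin (256,109). Picking the bottle.

```bash
python3 -m jog '[[[0.001,-0.003,-0.02,0,0,0],[0,0,-0.035,0,0,0],[0,0,-0.035,0,0,0],[0,0,-0.025,0,0,0],[0,0,-0.015,0,0,0],[0,0,-0.007,0,0,0],[0,0,0,0,0,0],[0,0,0,0,0,0]]]'
python3 -m jog '[[[0,0,0,0,0,0],[0,0,0,0,0,0],[0,0,0,0,0,0],[0,0,0,0,0,0],[0,0,0,0,0,0],[0,0,0,0,0,0],[0,0,0,0,0,0],[0,0,0,0,0,0]]]' -1 40
python3 -m jog '[[[0,0,0.01,0,0,0],[0,0,0.025,0,0,0],[0,0,0.03,0,0,0],[0,0,0.03,0,0,0],[0,0,0.025,0,0,0],[0,0,0,0,0,0],[0,-0.01,0,0,0,0],[0.003,-0.02,0,0,0,0]]]'
python3 -m jog '[[[0.004,-0.036,0,0,0,0],[0.004,-0.036,0,0,0,0],[0.004,-0.036,0,0,0,0],[0.004,-0.036,0,0,0,0],[0.004,-0.036,0,0,0,0],[0.004,-0.036,0,0,0,0],[0.004,-0.034,0,0,0,0],[0.004,-0.034,0,0,0,0]]]'
python3 -m jog '[[[0,-0.025,0,0,0,0],[0,-0.014,0,0,0,0],[0,-0.006,0,0,0,0],[0,0,0,0,0,0],[0,0,0,0,0,0],[0,0,0,0,0,0],[0,0,0,0,0,0],[0,0,0,0,0,0]]]'
python3 -c "
from h import *
print(yaw())"
```

```text
time: 25.67
tcp_pos: [0.446, 0.2999, 0.0475]
tool_rot: [2.232, 2.211, 0.001]
force: [-0.3, 0.0, 1.1]
finger_gap: 0.998
time: 26.33
tcp_pos: [0.4462, 0.3006, 0.0481]
tool_rot: [2.23, 2.211, 0.003]
force: [-1.2, -0.8, 6.8]
finger_gap: 0.488
time: 27.0
tcp_pos: [0.4471, 0.2706, 0.1662]
tool_rot: [-2.227, -2.214, 0.001]
force: [-0.0, -1.2, -3.3]
finger_gap: 0.484
time: 27.67
tcp_pos: [0.4785, -0.0156, 0.1651]
tool_rot: [-2.229, -2.209, 0.003]
force: [0.3, 0.3, -2.7]
finger_gap: 0.487
time: 28.33
tcp_pos: [0.4803, -0.0578, 0.1668]
tool_rot: [-2.229, -2.213, 0.0]
force: [0.3, -0.1, -2.6]
finger_gap: 0.489
(28.3333, array([ 0.4803, -0.0578,  0.1668]), np.float64(-0.4), 'tilt', np.float64(0.02), 'F', array([ 0.3, -0.1, -2.6]), 'gap', 0.489, 'j', array([-0.37,  0.05,  1.89,  0.  ,  1.2 , -0.36]))
```

```bash
python3 -m jog '[[[0,-0.002,-0.02,0,0,0],[0,0,-0.03,0,0,0],[0,0,-0.03,0,0,0],[0,0,-0.02,0,0,0],[0,0,-0.012,0,0,0],[0,0,-0.005,0,0,0],[0,0,-0.0015,0,0,0],[0,0,0,0,0,0]]]'
python3 -m jog '[[[0,0,0,0,0,0],[0,0,0,0,0,0],[0,0,0,0,0,0],[0,0,0,0,0,0],[0,0,0,0,0,0],[0,0,0.01,0,0,0],[0,0,0.03,0,0,0],[0,0,0.035,0,0,0]]]' 1
python3 -m jog '[[[0,0,0.03,0,0,0],[-0.003,0.036,0.03,0,0,0],[-0.003,0.036,0,0,0,0],[-0.003,0.036,0,0,0,0],[-0.003,0.036,0,0,0,0],[-0.003,0.036,0,0,0,0],[-0.003,0.036,0,0,0,0],[-0.003,0.036,0,0,0,0]]]'
python3 -m jog '[[[-0.003,0.036,0,0,0,0],[-0.003,0.036,0,0,0,0],[-0.003,0.036,0,0,0,0],[-0.003,0.036,0,0,0,0],[-0.002,0.024,0,0,0,0],[0,0.01,0,0,0,0],[0,0,0,0,0,0],[0,0,0,0,0,0]]]'
python3 -c "
from h import *
print(yaw())"
```

```text
time: 29.0
tcp_pos: [0.4808, -0.0605, 0.0487]
tool_rot: [2.23, 2.212, 0.0]
force: [-0.5, 0.7, -2.4]
finger_gap: 0.489
time: 29.67
tcp_pos: [0.4785, -0.0602, 0.1229]
tool_rot: [-2.228, -2.208, 0.003]
force: [1.1, -0.1, -0.1]
finger_gap: 0.997
time: 30.33
tcp_pos: [0.4594, 0.1889, 0.1811]
tool_rot: [2.231, 2.211, 0.002]
force: [1.2, 0.1, -0.3]
finger_gap: 1.0
time: 31.0
tcp_pos: [0.4456, 0.3647, 0.1802]
tool_rot: [2.23, 2.213, -0.001]
force: [0.2, -0.3, 0.2]
finger_gap: 1.002
(31.0, array([0.4456, 0.3647, 0.1802]), np.float64(-0.44), 'tilt', np.float64(0.04), 'F', array([ 0.2, -0.3,  0.2]), 'gap', 1.002, 'j', array([ 0.48,  0.23,  1.65, -0.  ,  1.26,  0.49]))
```

```bash
python3 -m jog '[[[0,0.005,-0.02,0,0,0],[0,0,-0.035,0,0,0],[0,0,-0.035,0,0,0],[0,0,-0.022,0,0,0],[0,0,-0.014,0,0,0],[0,0,-0.007,0,0,0],[0,0,0,0,0,0],[0,0,0,0,0,0]]]'
python3 -m jog '[[[0,0,0,0,0,0],[0,0,0,0,0,0],[0,0,0,0,0,0],[0,0,0,0,0,0],[0,0,0,0,0,0],[0,0,0,0,0,0],[0,0,0,0,0,0],[0,0,0,0,0,0]]]' -1 40
python3 -m jog '[[[0,0,0.01,0,0,0],[0,0,0.025,0,0,0],[0,0,0.03,0,0,0],[0,0,0.03,0,0,0],[0,0,0.025,0,0,0],[0,0,0,0,0,0],[0,-0.01,0,0,0,0],[0.003,-0.02,0,0,0,0]]]'
python3 -m jog '[[[0.004,-0.036,0,0,0,0],[0.004,-0.036,0,0,0,0],[0.004,-0.036,0,0,0,0],[0.004,-0.036,0,0,0,0],[0.004,-0.036,0,0,0,0],[0.004,-0.036,0,0,0,0],[0.004,-0.034,0,0,0,0],[0.004,-0.034,0,0,0,0]]]'
python3 -m jog '[[[0.002,-0.025,0,0,0,0],[0,-0.014,0,0,0,0],[0,-0.006,0,0,0,0],[0,0,0,0,0,0],[0,0,0,0,0,0],[0,0,0,0,0,0],[0,0,0,0,0,0],[0,0,0,0,0,0]]]'
python3 -c "
from h import *
print(yaw())"
```

```text
time: 31.67
tcp_pos: [0.4465, 0.3693, 0.0477]
tool_rot: [2.232, 2.21, 0.001]
force: [0.6, -0.1, 0.9]
finger_gap: 1.0
time: 32.33
tcp_pos: [0.4467, 0.3706, 0.0487]
tool_rot: [2.23, 2.212, 0.003]
force: [-0.9, -2.0, 6.1]
finger_gap: 0.622
time: 33.0
tcp_pos: [0.4474, 0.3405, 0.1662]
tool_rot: [-2.228, -2.214, 0.001]
force: [0.3, -0.2, -3.7]
finger_gap: 0.619
time: 33.67
tcp_pos: [0.4787, 0.0542, 0.165]
tool_rot: [-2.229, -2.21, 0.004]
force: [0.4, -0.0, -2.0]
finger_gap: 0.621
time: 34.33
tcp_pos: [0.4826, 0.0121, 0.1669]
tool_rot: [-2.229, -2.213, 0.0]
force: [0.6, 0.7, -2.6]
finger_gap: 0.622
(34.3333, array([0.4826, 0.0121, 0.1669]), np.float64(-0.4), 'tilt', np.float64(0.02), 'F', array([ 0.6,  0.7, -2.6]), 'gap', 0.622, 'j', array([-0.22,  0.04,  1.9 ,  0.  ,  1.2 , -0.21]))
```

```bash
python3 -m jog '[[[0,-0.005,-0.02,0,0,0],[0,0,-0.03,0,0,0],[0,0,-0.03,0,0,0],[0,0,-0.02,0,0,0],[0,0,-0.012,0,0,0],[0,0,-0.005,0,0,0],[0,0,-0.0015,0,0,0],[0,0,0,0,0,0]]]'
python3 -m jog '[[[0,0,0,0,0,0],[0,0,0,0,0,0],[0,0,0,0,0,0],[0,0,0,0,0,0],[0,0,0,0,0,0],[0,0,0.01,0,0,0],[0,0,0.03,0,0,0],[0,0,0.035,0,0,0]]]' 1
python3 -m jog '[[[0,0,0.03,0,0,0],[-0.003,0.036,0.03,0,0,0],[-0.003,0.036,0,0,0,0],[-0.003,0.036,0,0,0,0],[-0.003,0.036,0,0,0,0],[-0.003,0.036,0,0,0,0],[-0.003,0.036,0,0,0,0],[0,0.02,0,0,0,0]]]'
python3 -m jog '[[[0,0.03,0,0,0,0],[0,0.03,0,0,0,0],[0,0.02,0,0,0,0],[0,0,0,0,0,0],[0,0,0,0,0,0],[0,0,0,0,0,0],[0,0,0,0,0,0],[0,0,0,0,0,0]]]'
python3 - <<'E'
from h import *
print(yaw()); a=viewer.grab_frame('top'); cv2.imwrite('pics/t11.png',a[:,:,::-1]); b=cv2.imread('pics/top0.png')
s=viewer.grab_frame('scene')[:,:,::-1]
k=lambda x:cv2.resize(x[155:275,215:325],(366,400),interpolation=2)
r1=np.hstack([k(b),k(a[:,:,::-1])]); cv2.imwrite('pics/z11.png',np.vstack([r1,cv2.copyMakeBorder(s[140:300,80:320],0,0,0,732-240,0)]))
E
```

```text
time: 35.0
tcp_pos: [0.4826, 0.0068, 0.049]
tool_rot: [-2.229, -2.213, 0.001]
force: [-0.0, 0.2, -2.7]
finger_gap: 0.618
time: 35.67
tcp_pos: [0.4807, 0.0065, 0.123]
tool_rot: [-2.228, -2.209, 0.004]
force: [1.6, 0.1, 0.6]
finger_gap: 0.999
time: 36.33
tcp_pos: [0.4642, 0.2413, 0.1812]
tool_rot: [-2.229, -2.214, -0.002]
force: [0.5, -0.9, -0.2]
finger_gap: 0.998
time: 37.0
tcp_pos: [0.4653, 0.317, 0.1803]
tool_rot: [2.232, 2.21, -0.0]
force: [0.4, 0.3, -0.3]
finger_gap: 1.002
(37.0, array([0.4653, 0.317 , 0.1803]), np.float64(-0.57), 'tilt', np.float64(0.01), 'F', array([ 0.4,  0.3, -0.3]), 'gap', 1.002, 'j', array([ 0.39,  0.21,  1.69, -0.  ,  1.25,  0.4 ]))
```

View pics/z11.png

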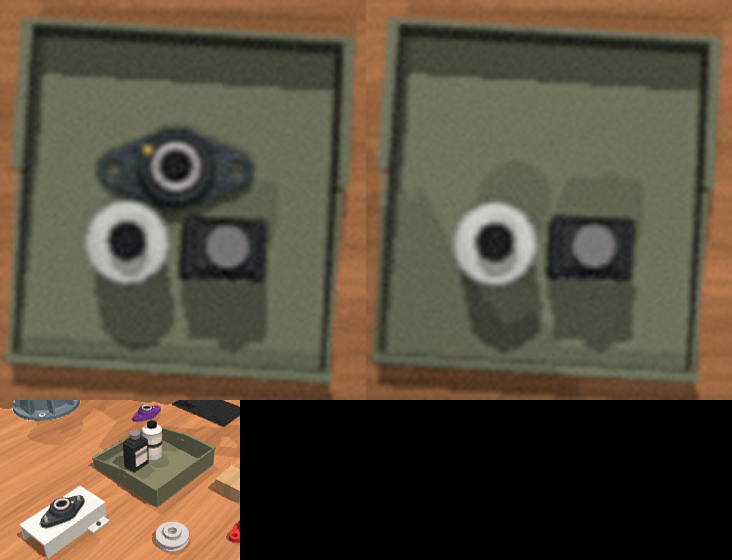

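In the top view, the tin is at (127,242) before and (129,242) after, and the bottle at (228,245) in both. That is within about 1–2 mm, both are upright, and the bearing is still on the bracket. Handing in.

```bash
python3 -c "
from station import workorder
print(workorder.finish_job())"
```

```text
the job is handed in; nothing more can be done
None
```

I handed the job in at about 37 s of the 112 s allowed. `finish_job()` gives no verdict, so this rests on my own checks.

**What I did:**
1. I stood the tin, then the bottle, on the mat.
2. I gripped the bearing by its flats and lowered it over both studs. Contact came at TCP z 0.044, which matches the bracket top.
3. I released the bearing and put the bottle and then the tin back in the bin.

**Last checks:**
- **Bearing:** the wrist picture taken just after release shows both studs through the holes. It still looked flat on the bracket in the final scene view.
- **Tin and bottle:** both look upright and within about 1–2 mm of their start spots, comparing top views from before and after.
- **Robot:** the gripper was open and well clear, above the mat.
- **Other stock:** no move went near it. I did not measure it again at the end.

**What disagreed:**
- **Cameras:** the top and wrist cameras differed by 2–5 mm, so I averaged them. At the bracket the wrist and scene views differed by 1–2 mm, so I used a middle value there. The bearing went on with no side force.
- **Moves:** some fell up to about 6 mm short, so I corrected from the measured TCP position.

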